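# Open the push-and-turn cap of the solvent can

## Robot

A 7-joint arm with a two-finger parallel gripper is mounted at the origin on a cart in front of the work surface, level with it; the furniture and walls round the work are solid. World frame = base frame: x ahead of the robot, y to its left, z up, the work surface at z = 0. Lengths are in m, angles in degrees, forces in N, time in s.
With the tool pointing down it reaches from about 0.4 to 0.875 m from the base axis. Payload 6.5 kg.
Tool frame: the origin (TCP) lies at the very end of the fingers, on their centre line; the grasp point (between the pads) lies 19 mm behind it; z points along the fingers, y is the direction in which the jaws open and shut (so a half turn about z gives the same grasp; the last joint's range is limited). The gripper opens to 88 mm and grips with 3 to 60 N. Pads are 18 mm wide; open, the fingers measure 123 mm over their backs; the gripper's body (75 mm by 187 mm) begins 45 mm behind the grasp point.
Start: joints at [71.264, 30.733, -0.252, 88.115, 0.149, 61.152, -4.079], TCP at [0.168, -0.628, 0.239] pointing down, gripper open.
Joint ranges: [-154.64, 154.64], [-21.42, 123.67], [-72.66, 72.17], [13.99, 137.28], [-74.86, 254.86], [10.95, 109.41], [-158.01, 158.01]. Speed limits (degrees/s): [136.94, 136.94, 180, 180, 180, 180, 180].

## Interface

Orientations are given as [roll, pitch, yaw] about the fixed x, y, z axes, in that order (R = Rz(yaw) Ry(pitch) Rx(roll)).
In Python, from bench import ctrl gives the robot as it stands.
- The arm moves only by the shell command python3 -m creep 'ROWS' [OPENING] [FORCE]. ROWS is JSON, a list of rows, each a list of 6 numbers: the shift along the tool's x, y, z in m, then the turn, a rotation vector about the tool's x, y, z in degrees. In form: [[dx, dy, dz, ax, ay, az], ...]. A call has 1 to 20 rows; each row is the pose to reach, as a shift and turn from the pose commanded when the call began, along the tool's axes at that moment; what a row does not reach only later rows make up. A row lasts 1/12 s, in which the tool goes at most 41.7 mm and 7.16 degrees, less where a joint would pass 70% of its speed; a pose out of reach is approached as far as the arm can. A call with a gripper value outside its range is refused whole. OPENING is the finger opening in m, from 0 to 0.0881, set as the call begins (- or left out, the last holds). The fingers move at their own pace and stop on an object; FORCE is the grip in N (left out, the last holds). Time passes only in rows, so rows that repeat a pose let the fingers close. It gives the time, the measured TCP pose, the force and the opening at its end, in the units of the state.
- ctrl.sense(): the state, without advancing time (a new reading comes with each control period).
- ctrl.get_image(name): name is "scene" or "top"; returns (picture, depth): 400x640x3 uint8, red, green, blue; 400x640 float32, m along the optical axis (not along the pixel's ray), 0 where there is no reading.
- ctrl.camera_info(name): a dict with "intrinsics" (3x3 intrinsics, pixels), "extrinsics" (4x4, takes a point from world to camera coordinates). Camera axes: x right, y up, looking along -z (the intrinsics and any distortion apply to the point x, -y, -z); pixel columns grow to the right and rows downward; lengths in m; the calibration is good to about 2 mm. A picture is of the moment at which its call begins. camera_info takes no time and is no camera call.
- ctrl.finish_job(): hands the job in, once; it reports no verdict.
The state is a dict: "time": time; "joint_positions": joint angles; "joint_vel": joint speeds; "joint_efforts": joint torques, N m; "ee_pos": TCP position; "eef_rot": TCP orientation; "force": force on the tool from outside, world axes, zero at the start; "wrist_torque": the same for the moment, N m; "width": finger opening in m.
Only numpy, scipy, OpenCV 4.12 (cv2) and the standard library are available. Lean on these libraries where they do the work, as an engineer would, in place of code of your own. Each camera call takes 0.05 s, during which the arm holds its last target. There are 200 camera calls.

## Task

Open the solvent can: its child-resistant cap must first be pressed firmly home against its stop and then turned anticlockwise while it is kept down, without forcing it. Then lift the cap off and set it on the birch slice, open side down and wholly on the slice. Leave the other things where they are.

Things in the scene. Friction and masses are not known exactly. Their poses are not given: they have to be found in the camera images.
- can: rectangular grey solvent can, 78x62 mm, flat top 99 mm above the bench, held in a wooden stand 104x84 mm fixed to the bench; origin at the centre of the stand's underside, x along the long side, z up. The neck stands upright on this origin. It does not move.
- cap_mid (a point): centre (half-way up) of the black ribbed round push-and-turn cap, 48 mm across, 33 mm high, about 75 g; z up along its axis. Locked, it lies 134.5 mm above the bench, the cap's underside 19 mm above the can's flat top, x parallel to the can's. A spring inside (5 N to start, 0.4 N/mm) lifts three lugs into notches; a turn without pressing home stops after a few degrees
- neck_top (a point): centre of the mouth of the can's neck, inside the cap, 132 mm above the bench. To open: press the cap down to its hard stop, 4 to 12 mm down (unseen, differs from can to can: feel it; seat it firmly with 15 to 20 N, over 40 N is forcing), keep it down and turn 60 degrees anticlockwise seen from above (free from 45, hard stop near 75), then lift 25 mm to clear the neck
- slice_top (a point): centre of the flat upper face of the birch slice, a round slice of log with bark, about 105 mm across and 26 mm thick, lying loose on the bench (its upper face 26 mm above the bench); z up. The cap goes here.
- egg_cup: bystander: turned egg cup, 48 mm across, 57 mm tall; origin at its underside
- sanding_block: bystander: wooden sanding block 56x100x28 mm; origin at its underside
- tape_measure: bystander: black tape measure 48x85x40 mm; origin at its underside
- wood_disc: bystander: thin smooth pale wooden disc, 88 mm across, 12 mm thick (not the birch slice); origin at its underside
Mind the look-alikes: they are no part of the job. Leave any orange or turquoise look-alike of the part that bears cap_mid alone.

How it is judged (in metres and radians):
On the way, in this order (a step that is already met when the one before it is completed fails the run):
1. the still locked cap is pressed firmly home (contact force between cap and can above 12.5 N and angle between the x axis of cap_mid and the x axis of can, either way round below 0.4 rad and distance between cap_mid and neck_top below 0.02 m), for 0.1 s.
2. the cap, still on the neck, is turned into its open position (angle between the x axis of cap_mid and the x axis of can, either way round above 0.75 rad and distance between cap_mid and neck_top below 0.02 m), for 0.1 s.
3. the cap is lifted clear of the neck (z of cap_mid in the frame of can above 0.165 m), for 0.1 s.
At the end, for the whole second after the job is handed in: the cap stands open side down (within 7 degrees of upright), at rest, on the birch slice, its centre within 28 mm of the slice's centre; nothing holds it (horizontal distance between cap_mid and slice_top below 0.028 m and angle between cap_mid's own z axis and vertical below 0.12 rad and height (world z) of cap_mid between 0.036 and 0.05 m and contact force between cap and birch_slice above 0.2 N and linear speed of cap below 0.02 m/s); the robot touches nothing.
It fails at once if the cap is forced: more than 40 N between cap and can (contact force between cap and can above 40 N).
It fails at once if a bystander is moved more than 30 mm (distance of any of egg_cup, sanding_block, tape_measure, wood_disc from where it was at the start of the episode above 0.03 m).
It fails at once if the birch slice is pushed more than 30 mm (distance of slice_top from where it was at the start of the episode above 0.03 m).
It also fails if it takes over 54 s, if anything falls off the work surface, if the arm or the gripper's body presses on something with over 40 N, if the wrist force passes 120 N, or if a joint passes its speed limit or range.

## Working session

There is one attempt and no reset: what is moved stays moved. The work goes in short steps, Python scripts to look and compute and a shell command to move; the robot and the scene stay as the last step left them, time stands still between calls to the robot, and variables do not carry over. Pictures are saved under pics/ and viewed, about 8 in all and at most 12, crops included, and the job is handed in when it is done.

```bash
ls; mkdir -p pics; cat > h.py <<'E'
import numpy as np, cv2
from bench import ctrl
def cloud(name, depth):
    ci=ctrl.camera_info(name); K=np.array(ci["intrinsics"]); T=np.array(ci["extrinsics"])
    v,u=np.mgrid[0:400,0:640]
    p=cv2.undistortPoints(np.stack([u,v],-1).reshape(-1,1,2).astype(float),K,np.array(ci.get("distortion",np.zeros(5)),float)).reshape(400,640,2)
    X=np.stack([p[...,0]*depth,-p[...,1]*depth,-depth,np.ones_like(depth)],-1)
    return (X@np.linalg.inv(T).T)[...,:3]
E
python3 - <<'E'
from h import *
print(ctrl.sense()); 
for n in("scene","top"):
    print(ctrl.camera_info(n))
    im,d=ctrl.get_image(n); np.savez(f"pics/{n}0.npz",im=im,d=d,P=cloud(n,d)); cv2.imwrite(f"pics/{n}0.png",im[...,::-1])
E
```

```text
pics
{'time': 0.0, 'joint_positions': array([71.26474705, 30.7790477 , -0.25259084, 88.16835502,  0.14801745,
       61.15193789, -4.08055975]), 'joint_vel': array([-0.02245898, -0.10517243, -0.06468962, -0.03625773,  0.03576776,
        0.05800553, -0.07272147]), 'joint_efforts': array([-6.57505843e-04, -5.70976067e+01,  9.90348682e-01, -2.51598877e+01,
       -5.63361717e-02,  1.78322283e-02,  1.72811310e-04]), 'ee_pos': array([ 0.16741616, -0.62744908,  0.23783777]), 'eef_rot': array([-1.79901255e+02,  7.31264207e-03,  1.49433531e+01]), 'force': array([-1.09849947,  0.6637552 , -0.72551191]), 'wrist_torque': array([0.00227741, 0.00716754, 0.01248674]), 'width': 0.08805576110948977}
{'intrinsics': array([[499.35056135,   0.        , 325.95749359],
       [  0.        , 499.35056135, 196.53308319],
       [  0.        ,   0.        ,   1.        ]]), 'extrinsics': array([[ 0.8868876 , -0.46179194, -0.01336395, -0.40682226],
       [ 0.32051838,  0.5942188 ,  0.73768014, -0.41158576],
       [-0.33271363, -0.65852276,  0.67501808, -0.73929531],
       [ 0.        ,  0.        ,  0.        ,  1.        ]])}
{'intrinsics': array([[463.83537127,   0.        , 326.58915453],
       [  0.        , 463.83537127, 200.15397184],
       [  0.        ,   0.        ,   1.        ]]), 'extrinsics': array([[ 0.02188482, -0.99972521, -0.00840024,  0.23574669],
       [ 0.99308782,  0.02076884,  0.1155216 , -0.59203669],
       [-0.1153154 , -0.01087035,  0.99326945, -0.95733045],
       [ 0.        ,  0.        ,  0.        ,  1.        ]])}
```

View pics/scene0.png

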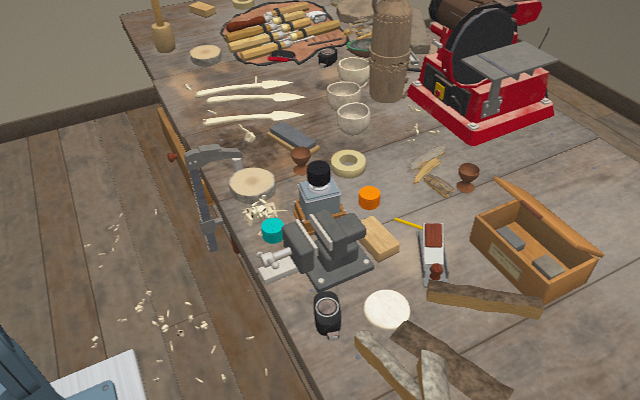

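View pics/top0.png

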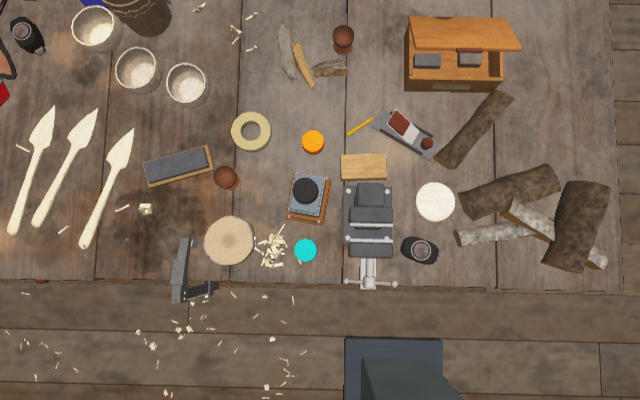

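The scene view shows the black cap on the grey can at (319,173) and the birch slice at (252,184). In the top view they are at (306,190) and (228,240).

Possible mix-ups (top-view pixels):
- **Cap:** the orange cap (313,141), the turquoise cap (305,250) and the black tape measure (420,250). I choose the black one on the can.
- **Slice:** the pale disc (435,202) and the tape roll (251,131). I choose the bark-edged slice at (228,240).

```bash
python3 - <<'E'
from h import *
for n in("top","scene"):
    z=np.load(f"pics/{n}0.npz"); P=z["P"]; im=z["im"].astype(int)
    X,Y,Z=P[...,0],P[...,1],P[...,2]
    c0=P[190,306] if n=="top" else P[168,318]
    s0=P[240,228] if n=="top" else P[184,252]
    print(n,"seed",c0,s0)
    def fit(m,l):
        q=P[m]; (c,r,a)=cv2.minAreaRect((q[:,:2]*1000).astype(np.float32)); (cc,rr)=cv2.minEnclosingCircle((q[:,:2]*1000).astype(np.float32))
        print(l,len(q),"mean",q.mean(0).round(4),"z",np.percentile(q[:,2],[5,50,95]).round(4),"rect",np.round(c,1),np.round(r,1),round(a,1),"circ",np.round(cc,1),round(rr,1))
    near=lambda c,r:np.hypot(X-c[0],Y-c[1])<r
    fit(near(c0,.05)&(Z>.140),"captop")
    fit(near(c0,.065)&(Z>.09)&(Z<.105),"cantop")
    fit(near(c0,.075)&(Z>.012)&(Z<.105)&(X>c0[0]-.075),"can+stand")
    fit(near(s0,.07)&(Z>.018)&(Z<.04),"slice")
    # neighbours
    m=near(c0,.2)&(Z>.02)
    for zz in(.03,.06,.1): 
        k,lab,st,ce=cv2.connectedComponentsWithStats((near(c0,.25)&(Z>zz)).astype(np.uint8))
        for i in range(1,k):
            if st[i,4]>60: q=P[lab==i]; print(zz,"box",q.min(0).round(3),q.max(0).round(3))
t=cv2.imread("pics/top0.png")[140:280,190:410]; s=cv2.imread("pics/scene0.png")[140:280,220:440]
cv2.imwrite("pics/crop0.png",np.hstack([cv2.resize(t,None,fx=1.8,fy=2.5),cv2.resize(s,None,fx=1.8,fy=2.5)]))
E
```

```text
top seed [0.59179135 0.28644445 0.1523041 ] [0.4976381  0.4582413  0.02396443]
captop 515 mean [0.5915 0.2889 0.1507] z [0.1474 0.1509 0.1537] rect [591.9 289. ] [48.2 47.5] 45.5 circ [592.2 289.2] 24.8
cantop 638 mean [0.5854 0.2867 0.097 ] z [0.091  0.0979 0.1016] rect [592.2 289.1] [63.9 79.6] 81.1 circ [592.  288.7] 48.5
can+stand 1222 mean [0.5797 0.2832 0.0705] z [0.0161 0.0909 0.1009] rect [588.  270.9] [118.  100.8] 81.1 circ [589.4 278.7] 67.5
slice 2009 mean [0.4959 0.4561 0.0258] z [0.0226 0.0258 0.0288] rect [495.7 457. ] [103.5 111.5] 34.3 circ [491.7 450.5] 61.3
0.03 box [0.472 0.083 0.031] [0.77  0.238 1.021]
0.03 box [0.472 0.238 0.03 ] [0.739 0.305 1.021]
0.03 box [0.472 0.238 0.03 ] [0.653 0.489 1.021]
0.03 box [0.472 0.238 0.03 ] [0.646 0.334 1.021]
0.03 box [0.472 0.119 0.03 ] [0.617 0.238 1.021]
0.03 box [0.468 0.051 0.03 ] [0.512 0.238 1.021]
0.03 box [0.457 0.238 0.03 ] [0.503 0.315 1.021]
0.03 box [0.403 0.11  0.039] [0.503 0.238 1.021]
0.06 box [0.472 0.238 0.061] [0.635 0.325 1.021]
0.06 box [0.472 0.119 0.06 ] [0.617 0.238 1.021]
0.06 box [0.403 0.11  0.06 
[... 679 characters left out ...]
2 mean [0.4944 0.4511 0.0246] z [0.0205 0.0248 0.0274] rect [488.4 450.5] [121.4 114.1] 44.8 circ [496.2 446.2] 68.2
0.03 box [0.606 0.439 0.03 ] [0.656 0.523 0.059]
0.03 box [0.402 0.107 0.03 ] [0.659 0.333 0.153]
0.03 box [0.692 0.257 0.03 ] [0.739 0.307 0.036]
0.03 box [0.731 0.083 0.03 ] [0.77  0.125 0.063]
0.03 box [0.468 0.05  0.033] [0.513 0.084 0.042]
0.06 box [0.548 0.252 0.06 ] [0.635 0.324 0.153]
0.06 box [0.527 0.116 0.06 ] [0.618 0.205 0.123]
0.06 box [0.408 0.107 0.06 ] [0.504 0.21  0.13 ]
0.1 box [0.566 0.263 0.1  ] [0.617 0.312 0.153]
0.1 box [0.527 0.116 0.1  ] [0.616 0.205 0.123]
0.1 box [0.466 0.115 0.1  ] [0.504 0.203 0.123]
0.1 box [0.409 0.107 0.1  ] [0.43  0.167 0.13 ]
```

View pics/crop0.png

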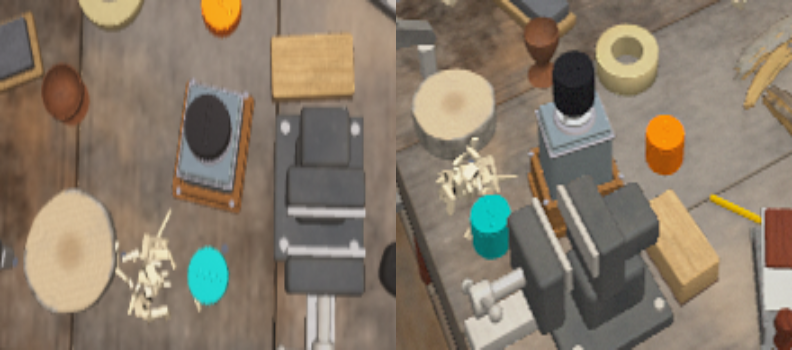

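The crop confirms the black ribbed cap on the grey can, and the bark-edged slice.
- **Cap:** about (0.5915, 0.2885), top at 0.151, diameter 48 mm. All match the description.
- **Slice:** about (0.496, 0.4565), top at 0.026, about 105 mm across. These match too.

I'll move in an arc.

```bash
R='[0.493,-0.363,0,0,0,-41]'; python3 -m creep '[[0.493,-0.363,0,0,0,-41],[0.493,-0.363,0,0,0,-41],[0.493,-0.363,0,0,0,-41],[0.493,-0.363,0,0,0,-41],[0.493,-0.363,0,0,0,-41],[0.493,-0.363,0,0,0,-41],[0.493,-0.363,0,0,0,-41],[0.493,-0.363,0,0,0,-41],[0.493,-0.363,0,0,0,-41],[0.493,-0.363,0,0,0,-41],[0.493,-0.363,0,0,0,-41],[0.493,-0.363,0,0,0,-41],[0.493,-0.363,0,0,0,-41],[0.493,-0.363,0,0,0,-41],[0.493,-0.363,0,0,0,-41],[0.493,-0.363,0,0,0,-41],[0.493,-0.363,0,0,0,-41],[0.493,-0.363,0,0,0,-41]]' 0.088 60
python3 - <<'E'
from h import *
s=ctrl.sense(); print(s["joint_positions"].round(1))
z=np.load("pics/top0.npz"); P=z["P"]; m=np.zeros((400,640),bool); m[230:305,165:222]=1
q=P[m&(P[...,2]>.03)]; print("clamp",q.min(0).round(3),q.max(0).round(3))
yaw=np.deg2rad(s["eef_rot"][2]); d=np.array([.5915,.2885])-s["ee_pos"][:2]
x=np.array([np.cos(yaw),np.sin(yaw)]); y=np.array([np.sin(yaw),-np.cos(yaw)]); print("tool shift",d@x,d@y)
E
```

```text
time: 1.6
ee_pos: [0.5495, -0.1511, 0.2382]
eef_rot: [-180.0, 0.1, 55.9]
force: [-0.2, -0.7, -0.9]
width: 0.0878
[ 26.7  24.5 -20.7  99.6  10.   57.8 -31.8]
clamp [0.369 0.238 0.03 ] [0.504 0.553 1.021]
tool shift 0.3875820406199735 -0.2116889243466794
```

```bash
python3 -m creep '[[0.3876,-0.2117,0,0,0,0],[0.3876,-0.2117,0,0,0,0],[0.3876,-0.2117,0,0,0,0],[0.3876,-0.2117,0,0,0,0],[0.3876,-0.2117,0,0,0,0],[0.3876,-0.2117,0,0,0,0],[0.3876,-0.2117,0,0,0,0],[0.3876,-0.2117,0,0,0,0],[0.3876,-0.2117,0,0,0,0],[0.3876,-0.2117,0,0,0,0],[0.3876,-0.2117,0,0,0,0],[0.3876,-0.2117,0,0,0,0],[0.3876,-0.2117,0,0,0,0],[0.3876,-0.2117,0,0,0,0],[0.3876,-0.2117,0,0,0,0]]'
python3 - <<'E'
from h import *
s=ctrl.sense(); print(s["joint_positions"].round(1),s["ee_pos"].round(4),s["eef_rot"].round(2))
im,d=ctrl.get_image("scene"); t=im[100:260,240:440,::-1]; cv2.imwrite("pics/over.png",cv2.resize(t,None,fx=3,fy=3))
E
```

```text
time: 2.85
ee_pos: [0.5929, 0.2861, 0.2385]
eef_rot: [179.9, 0.1, 55.7]
force: [-0.1, -0.5, 0.4]
width: 0.0876
[-13.1  33.9 -25.   85.5  15.3  64.  -75.4] [0.5929 0.2861 0.2385] [1.7993e+02 9.0000e-02 5.5720e+01]
```

View pics/over.png

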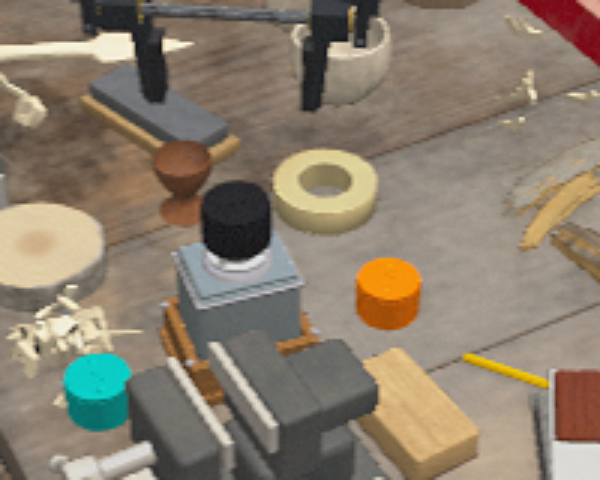

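The gripper is open above the cap (cap at about (237,222) in the crop) with nothing in the way. I'll descend straight down.

```bash
python3 -m creep '[[0.001,-0.002,0.02,0,0,0],[0.001,-0.002,0.04,0,0,0],[0.001,-0.002,0.06,0,0,0],[0.001,-0.002,0.075,0,0,0],[0.001,-0.002,0.09,0,0,0],[0.001,-0.002,0.1,0,0,0],[0.001,-0.002,0.11,0,0,0],[0.001,-0.002,0.1185,0,0,0],[0.001,-0.002,0.1185,0,0,0],[0.001,-0.002,0.1185,0,0,0],[0.001,-0.002,0.1185,0,0,0]]'
python3 -c "
from h import *
s=ctrl.sense(); print(s['ee_pos'].round(4),s['force'].round(2),s['wrist_torque'].round(2))"
```

```text
time: 3.82
ee_pos: [0.5913, 0.2918, 0.121]
eef_rot: [180.0, -0.1, 55.9]
force: [-0.1, 0.4, -0.3]
width: 0.0881
[0.5913 0.2918 0.121 ] [-0.14  0.37 -0.33] [-0.03 -0.01  0.01]
```

```bash
python3 -m creep '[[-0.0025,0.0017,0.001,0,0,0],[-0.0025,0.0017,0.001,0,0,0],[-0.0025,0.0017,0.001,0,0,0]]'; 
python3 -c "
from h import *
for i in range(5):
  s=ctrl.sense(); print(s['ee_pos'].round(4),s['force'].round(2)); ctrl.get_image('top')"
```

```text
time: 4.07
ee_pos: [0.5912, 0.2882, 0.1196]
eef_rot: [180.0, -0.0, 55.9]
force: [-0.1, -0.5, -0.8]
width: 0.0881
[0.5912 0.2882 0.1196] [-0.07 -0.5  -0.77]
[0.5911 0.2883 0.1195] [ 0.36 -0.44 -0.11]
[0.591  0.2885 0.1194] [ 0.29  0.06 -0.39]
[0.591  0.2885 0.1194] [-1.12 -0.29 -0.75]
[0.5909 0.2886 0.1194] [ 0.18  0.48 -1.24]
```

Centred. Now I'll close the gripper on the cap.

```bash
python3 -m creep '[[0,0,0,0,0,0],[0,0,0,0,0,0],[0,0,0,0,0,0],[0,0,0,0,0,0],[0,0,0,0,0,0],[0,0,0,0,0,0],[0,0,0,0,0,0],[0,0,0,0,0,0],[0,0,0,0,0,0],[0,0,0,0,0,0]]' 0.03 60
python3 -c "
from h import *
s=ctrl.sense(); print(s['ee_pos'].round(4),s['force'].round(2),s['wrist_torque'].round(2))"
```

```text
time: 5.15
ee_pos: [0.5917, 0.2879, 0.1192]
eef_rot: [179.9, -0.0, 55.9]
force: [4.3, -1.0, -2.5]
width: 0.0473
[0.5917 0.2879 0.1192] [ 4.27 -1.05 -2.49] [-0.32 -0.89 -0.06]
```

```bash
for k in 1; do python3 -m creep '[[0,0,0.0005,0,0,0],[0,0,0.001,0,0,0],[0,0,0.0015,0,0,0],[0,0,0.002,0,0,0],[0,0,0.0025,0,0,0],[0,0,0.003,0,0,0],[0,0,0.003,0,0,0]]'; python3 -m creep '[[0,0,0.0005,0,0,0],[0,0,0.001,0,0,0],[0,0,0.001,0,0,0]]'; done
```

```text
time: 5.73
ee_pos: [0.5917, 0.2881, 0.1172]
eef_rot: [179.9, -0.0, 55.9]
force: [2.1, -3.1, 6.2]
width: 0.0469
time: 5.98
ee_pos: [0.5917, 0.2881, 0.1163]
eef_rot: [179.9, -0.0, 55.9]
force: [2.4, -3.7, 6.2]
width: 0.047
```

```bash
python3 -m creep '[[0,0,0.0005,0,0,0],[0,0,0.001,0,0,0],[0,0,0.001,0,0,0]]';  python3 -m creep '[[0,0,0.0005,0,0,0],[0,0,0.001,0,0,0],[0,0,0.001,0,0,0]]'
```

```text
time: 6.23
ee_pos: [0.5916, 0.2881, 0.1153]
eef_rot: [179.9, -0.0, 55.9]
force: [1.2, -3.4, 6.5]
width: 0.0472
time: 6.48
ee_pos: [0.5917, 0.288, 0.1144]
eef_rot: [179.9, -0.0, 55.9]
force: [1.1, -4.7, 6.6]
width: 0.0467
```

```bash
python3 -m creep '[[0,0,0.0005,0,0,0],[0,0,0.001,0,0,0],[0,0,0.001,0,0,0]]'
```

```text
time: 6.73
ee_pos: [0.5917, 0.2881, 0.1135]
eef_rot: [179.9, -0.0, 55.9]
force: [2.1, -4.0, 6.8]
width: 0.0468
```

```bash
python3 -m creep '[[0,0,0.0005,0,0,0],[0,0,0.001,0,0,0],[0,0,0.001,0,0,0]]';
```

```text
time: 6.98
ee_pos: [0.5917, 0.2881, 0.1125]
eef_rot: [179.9, -0.0, 55.9]
force: [1.0, -3.8, 7.6]
width: 0.0467
```

```bash
python3 -m creep '[[0,0,0.0005,0,0,0],[0,0,0.001,0,0,0],[0,0,0.001,0,0,0]]';
```

```text
time: 7.23
ee_pos: [0.5917, 0.2881, 0.1116]
eef_rot: [179.9, -0.0, 55.9]
force: [2.8, -4.8, 8.6]
width: 0.0468
```

```bash
python3 -m creep '[[0,0,0.0005,0,0,0],[0,0,0.001,0,0,0],[0,0,0.001,0,0,0]]';
```

```text
time: 7.48
ee_pos: [0.5917, 0.2881, 0.1106]
eef_rot: [179.9, -0.0, 55.9]
force: [1.7, -4.0, 7.9]
width: 0.0467
```

```bash
python3 -m creep '[[0,0,0.0005,0,0,0],[0,0,0.001,0,0,0],[0,0,0.001,0,0,0]]';
```

```text
time: 7.73
ee_pos: [0.5917, 0.2881, 0.1097]
eef_rot: [179.9, -0.0, 55.9]
force: [1.1, -4.7, 8.9]
width: 0.0466
```

```bash
python3 -m creep '[[0,0,0.0005,0,0,0],[0,0,0.0008,0,0,0],[0,0,0.0008,0,0,0]]';
```

```text
time: 7.98
ee_pos: [0.5917, 0.2881, 0.1089]
eef_rot: [179.9, -0.0, 55.9]
force: [1.8, -4.2, 10.3]
width: 0.0469
```

```bash
python3 -m creep '[[0,0,0.0005,0,0,0],[0,0,0.0005,0,0,0]]';
```

```text
time: 8.15
ee_pos: [0.5917, 0.2881, 0.1085]
eef_rot: [179.9, -0.0, 55.9]
force: [1.7, -4.7, 10.3]
width: 0.0473
```

```bash
python3 -m creep '[[0,0,0.0005,0,0,0],[0,0,0.0005,0,0,0]]';
```

```text
time: 8.32
ee_pos: [0.5917, 0.2881, 0.1085]
eef_rot: [179.9, -0.0, 55.9]
force: [-0.6, -5.4, 14.1]
width: 0.0468
```

```bash
python3 -m creep '[[0,0,0.0005,0,0,0],[0,0,0.0005,0,0,0]]';
```

```text
time: 8.48
ee_pos: [0.5918, 0.2881, 0.1085]
eef_rot: [179.9, -0.0, 55.9]
force: [-2.4, -6.6, 17.4]
width: 0.047
```

Hard stop at about 10.7 mm travel, with 17 N on it. I'll hold briefly, then turn in checked steps.

```bash
python3 -m creep '[[0,0,0.0002,0,0,0],[0,0,0.0002,0,0,0],[0,0,0.0002,0,0,0],[0,0,0.0002,0,0,0]]'; python3 -m creep '[[0,0,0,0,0,-2.5],[0,0,0,0,0,-5],[0,0,0,0,0,-7.5],[0,0,0,0,0,-10],[0,0,0,0,0,-10]]'
python3 -c "
from h import *
s=ctrl.sense(); print(s['wrist_torque'].round(2))"
```

```text
time: 8.82
ee_pos: [0.5917, 0.2881, 0.1084]
eef_rot: [179.9, -0.0, 55.9]
force: [-2.5, -5.8, 18.3]
width: 0.0473
time: 9.23
ee_pos: [0.5924, 0.2884, 0.1085]
eef_rot: [179.8, -0.1, 66.0]
force: [0.0, -5.9, 16.0]
width: 0.0465
[-1.11 -0.02  0.  ]
```

```bash
python3 -m creep '[[0,0,0,0,0,-4],[0,0,0,0,0,-8],[0,0,0,0,0,-12],[0,0,0,0,0,-16],[0,0,0,0,0,-20],[0,0,0,0,0,-20]]'
python3 -c "
from h import *
s=ctrl.sense(); print(s['wrist_torque'].round(2))"
```

```text
time: 9.73
ee_pos: [0.5928, 0.2885, 0.1085]
eef_rot: [179.8, -0.0, 86.1]
force: [1.0, -4.0, 14.9]
width: 0.0467
[-1.06 -0.3   0.1 ]
```

```bash
python3 -m creep '[[0,0,0,0,0,-4],[0,0,0,0,0,-8],[0,0,0,0,0,-12],[0,0,0,0,0,-16],[0,0,0,0,0,-20],[0,0,0,0,0,-20]]'
python3 -c "
from h import *
s=ctrl.sense(); print(s['wrist_torque'].round(2))"
```

```text
time: 10.23
ee_pos: [0.5933, 0.2881, 0.1085]
eef_rot: [179.8, 0.1, 106.1]
force: [3.5, -6.1, 14.7]
width: 0.0471
[-1.19 -0.63  0.15]
```

```bash
python3 -m creep '[[0,0,0,0,0,-4],[0,0,0,0,0,-8],[0,0,0,0,0,-12],[0,0,0,0,0,-12],[0,0,0,0,0,-12],[0,0,0,0,0,-12]]'
python3 - <<'E'
from h import *
s=ctrl.sense(); print(s['wrist_torque'].round(2))
im,d=ctrl.get_image("scene"); cv2.imwrite("pics/turned.png",cv2.resize(im[120:240,250:400,::-1],None,fx=4,fy=4))
E
```

```text
time: 10.73
ee_pos: [0.5936, 0.2884, 0.1085]
eef_rot: [179.7, 0.1, 117.9]
force: [3.2, -4.0, 14.0]
width: 0.047
[-1.03 -0.82  0.07]
```

View pics/turned.png

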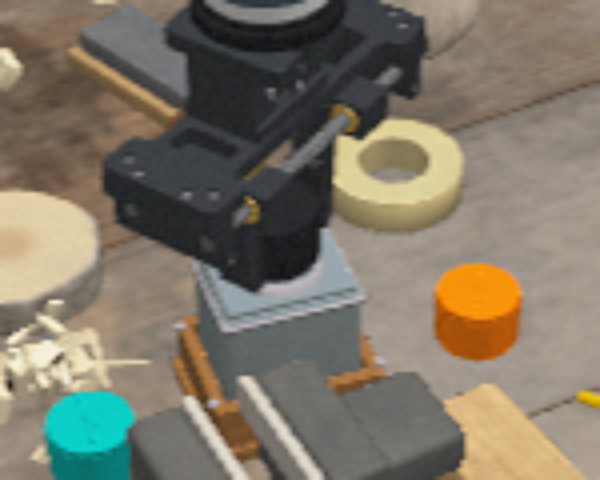

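The cap is held at (285,240) in the crop, pressed low on the neck. I'll lift slowly and watch the force; a pull would mean it is still locked.

```bash
python3 -m creep '[[0,0,-0.002,0,0,0],[0,0,-0.004,0,0,0],[0,0,-0.006,0,0,0],[0,0,-0.008,0,0,0],[0,0,-0.011,0,0,0],[0,0,-0.014,0,0,0],[0,0,-0.014,0,0,0]]'
```

```text
time: 11.37
ee_pos: [0.5934, 0.2883, 0.1213]
eef_rot: [179.7, 0.1, 117.9]
force: [7.4, -2.4, 3.9]
width: 0.0472
```

```bash
python3 -m creep '[[0,0,-0.003,0,0,0],[0,0,-0.006,0,0,0],[0,0,-0.009,0,0,0],[0,0,-0.009,0,0,0]]'
```

```text
time: 11.7
ee_pos: [0.5914, 0.2882, 0.1291]
eef_rot: [180.0, 0.0, 117.9]
force: [3.0, -3.3, 0.7]
width: 0.0468
```

The force is near zero at 10 mm above the locked height, so the cap is free.

```bash
python3 -m creep '[[0,0,-0.006,0,0,0],[0,0,-0.012,0,0,0],[0,0,-0.02,0,0,0],[0,0,-0.03,0,0,0],[0,0,-0.045,0,0,0],[0,0,-0.06,0,0,0],[0,0,-0.075,0,0,0],[0,0,-0.075,0,0,0],[0,0,-0.075,0,0,0]]'
python3 - <<'E'
from h import *
s=ctrl.sense(); print(s["joint_positions"].round(1),s["ee_pos"],s["eef_rot"],s["force"])
yaw=np.deg2rad(s["eef_rot"][2]); d=np.array([.496,.4565])-s["ee_pos"][:2]
x=np.array([np.cos(yaw),np.sin(yaw)]); y=np.array([np.sin(yaw),-np.cos(yaw)]); print("tool shift",d@x,d@y)
z=np.load("pics/scene0.npz"); P=z["P"]; m=(abs(P[...,0]-.46)<.13)&(abs(P[...,1]-.5)<.16)&(P[...,2]>.03)&(P[...,0]<.6)
k,lab,st,ce=cv2.connectedComponentsWithStats(m.astype(np.uint8))
for i in range(1,k):
    if st[i,4]>15: q=P[lab==i]; print("tall",q.min(0).round(3),q.max(0).round(3),ce[i])
im,d=ctrl.get_image("scene"); cv2.imwrite("pics/lift.png",cv2.resize(im[60:260,180:430,::-1],None,fx=3,fy=3))
E
```

```text
time: 12.45
ee_pos: [0.5915, 0.2889, 0.2053]
eef_rot: [179.9, 0.0, 117.9]
force: [0.4, 0.4, -1.0]
width: 0.0467
[ -4.   39.4 -40.1  86.8  27.1  63.7 -21.8] [0.59148272 0.28889222 0.2052671 ] [1.79855644e+02 3.81967533e-03 1.17932653e+02] [ 0.43427238  0.35516587 -1.01450075]
tool shift 0.1928085710864049 -0.005845790628802833
tall [0.368 0.525 0.03 ] [0.503 0.555 0.101] [208.61144578 156.35542169]
```

View pics/lift.png

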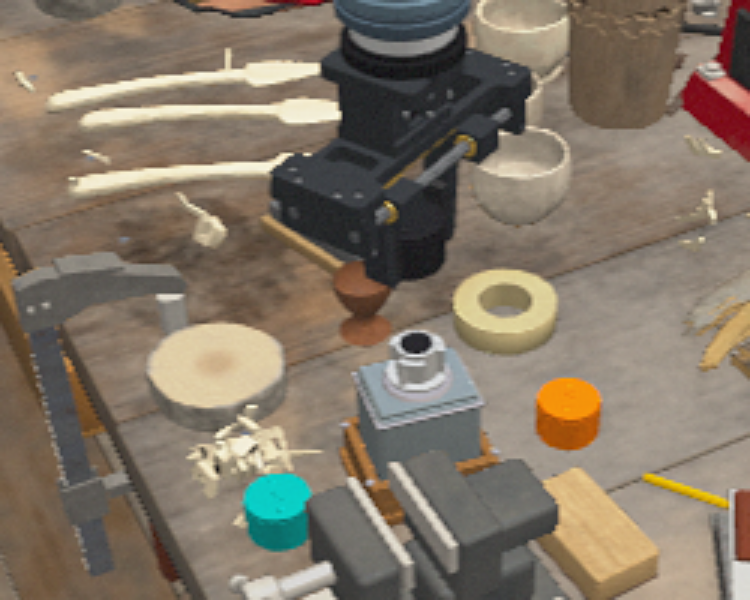

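The neck is bare (crop (413,345)) and the cap is in the gripper at (418,250). The clamp beside the slice is 0.10 m tall at y>0.525, so I'll turn the jaws away from it and aim at (0.497, 0.453).

```bash
python3 -m creep '[[0.02,0,0,0,0,3],[0.05,-0.001,0,0,0,6],[0.08,-0.003,0,0,0,9],[0.11,-0.004,0,0,0,12],[0.14,-0.005,0,0,0,15],[0.17,-0.006,0,0,0,15],[0.189,-0.0067,0,0,0,15],[0.189,-0.0067,0,0,0,15],[0.189,-0.0067,0,0,0,15],[0.189,-0.0067,0,0,0,15],[0.189,-0.0067,0,0,0,15]]'
```

```text
time: 13.42
ee_pos: [0.4977, 0.4503, 0.203]
eef_rot: [-180.0, 0.1, 102.8]
force: [0.4, -0.2, -1.2]
width: 0.0469
```

```bash
python3 -m creep '[[0,0,0.02,0,0,0],[0,0,0.04,0,0,0],[0,0,0.06,0,0,0],[0,0,0.08,0,0,0],[0,0,0.1,0,0,0],[0,0,0.12,0,0,0],[0,0,0.135,0,0,0],[0,0,0.145,0,0,0],[0,0,0.155,0,0,0],[0,0,0.16,0,0,0],[0,0,0.16,0,0,0],[0,0,0.16,0,0,0]]'
python3 - <<'E'
from h import *
s=ctrl.sense(); print(s["force"],s["ee_pos"])
im,d=ctrl.get_image("scene"); cv2.imwrite("pics/low.png",cv2.resize(im[60:260,160:410,::-1],None,fx=3,fy=3))
E
```

```text
time: 14.42
ee_pos: [0.4966, 0.4525, 0.0442]
eef_rot: [180.0, -0.0, 102.9]
force: [0.8, 0.7, 0.0]
width: 0.047
[0.8385162  0.7372025  0.01498006] [0.49664524 0.45254029 0.04415246]
```

View pics/low.png

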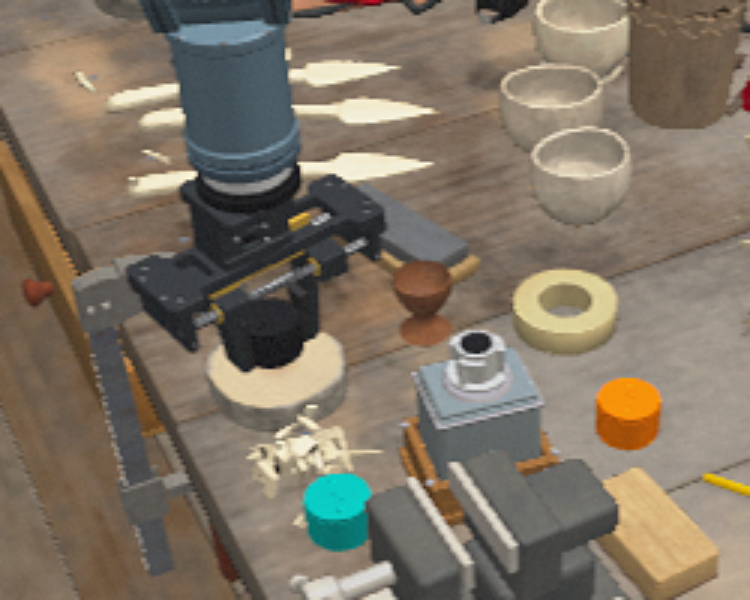

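The cap (crop (272,335)) is upright over the slice, and the gripper clears the clamp and the egg cup. I'll lower it by feel.

```bash
python3 -m creep '[[0,0,0.004,0,0,0],[0,0,0.008,0,0,0],[0,0,0.011,0,0,0],[0,0,0.014,0,0,0],[0,0,0.015,0,0,0],[0,0,0.015,0,0,0],[0,0,0.015,0,0,0]]'; python3 -m creep '[[0,0,0.0005,0,0,0],[0,0,0.001,0,0,0],[0,0,0.001,0,0,0],[0,0,0.001,0,0,0]]'
```

```text
time: 15.05
ee_pos: [0.4963, 0.4523, 0.0286]
eef_rot: [-180.0, 0.0, 102.9]
force: [0.1, 0.0, -0.5]
width: 0.0472
time: 15.38
ee_pos: [0.4964, 0.4523, 0.0277]
eef_rot: [180.0, -0.0, 102.9]
force: [0.6, 0.9, 0.0]
width: 0.0473
```

```bash
python3 -m creep '[[0,0,0.0005,0,0,0],[0,0,0.0005,0,0,0],[0,0,0.0005,0,0,0]]'
```

```text
time: 15.63
ee_pos: [0.4964, 0.4523, 0.0272]
eef_rot: [-180.0, 0.0, 102.9]
force: [-0.5, -0.6, 0.0]
width: 0.0471
```

```bash
python3 -m creep '[[0,0,0.0005,0,0,0],[0,0,0.0005,0,0,0],[0,0,0.0005,0,0,0]]'
```

```text
time: 15.88
ee_pos: [0.4964, 0.4523, 0.0271]
eef_rot: [180.0, 0.0, 102.9]
force: [-1.0, -2.5, 4.1]
width: 0.0467
```

```bash
python3 -m creep '[[0,0,0.0005,0,0,0],[0,0,0.0005,0,0,0],[0,0,0.0005,0,0,0]]'
```

```text
time: 16.13
ee_pos: [0.4964, 0.4523, 0.0271]
eef_rot: [180.0, 0.0, 102.9]
force: [-2.7, -3.2, 9.8]
width: 0.0471
```

Contact at 0.0271, as expected. I'll back off the excess press and release.

```bash
python3 -m creep '[[0,0,-0.0006,0,0,0],[0,0,-0.0006,0,0,0]]'; python3 -m creep '[[0,0,0,0,0,0],[0,0,0,0,0,0],[0,0,0,0,0,0],[0,0,0,0,0,0],[0,0,0,0,0,0],[0,0,0,0,0,0],[0,0,0,0,0,0],[0,0,0,0,0,0]]' 0.075 20
```

```text
time: 16.3
ee_pos: [0.4965, 0.4523, 0.0271]
eef_rot: [180.0, -0.0, 102.9]
force: [-1.5, -1.7, 5.0]
width: 0.0471
time: 16.97
ee_pos: [0.4965, 0.4522, 0.0266]
eef_rot: [-180.0, 0.0, 102.9]
force: [-0.1, -0.6, 0.3]
width: 0.0748
```

```bash
python3 -m creep '[[0,0,-0.005,0,0,0],[0,0,-0.015,0,0,0],[0,0,-0.03,0,0,0],[0,0,-0.05,0,0,0],[0,0,-0.08,0,0,0],[0,0,-0.11,0,0,0],[0,0,-0.14,0,0,0],[0,0,-0.17,0,0,0],[0,0,-0.2,0,0,0],[0,0,-0.2,0,0,0],[0,0,-0.2,0,0,0]]'
python3 - <<'E'
from h import *
ctrl.get_image("scene")
out=[]
for n,(a,b,c,e) in {"scene":(100,300,190,440),"top":(120,320,170,420)}.items():
    im,d=ctrl.get_image(n); P=cloud(n,d); X,Y,Z=P[...,0],P[...,1],P[...,2]
    q=P[(np.hypot(X-.4964,Y-.4523)<.035)&(Z>.052)&(Z<.075)]
    (cc,rr)=cv2.minEnclosingCircle((q[:,:2]*1000).astype(np.float32)) if len(q) else (None,None)
    print(n,len(q),q.mean(0).round(4) if len(q) else"",cc,rr)
    q=P[(np.hypot(X-.496,Y-.4565)<.07)&(Z>.018)&(Z<.034)]; print("slice rect",cv2.minAreaRect((q[:,:2]*1000).astype(np.float32)))
    out.append(cv2.resize(im[a:b,c:e,::-1],(400,320)))
cv2.imwrite("pics/end.png",np.hstack(out))
E
```

```text
time: 17.88
ee_pos: [0.4971, 0.4535, 0.2305]
eef_rot: [179.7, -0.2, 102.9]
force: [-0.5, 0.4, -0.6]
width: 0.075
scene 251 [0.4937 0.451  0.0576] (493.6885070800781, 453.6402587890625) 25.910959243774414
slice rect ((495.9209289550781, 457.20849609375), (107.20743560791016, 113.49239349365234), 48.98334503173828)
top 175 [0.5058 0.4481 0.0587] (499.9566345214844, 452.4573974609375) 23.524456024169922
slice rect ((518.1156005859375, 438.72906494140625), (113.75616455078125, 53.247528076171875), 61.8138427734375)
```

View pics/end.png

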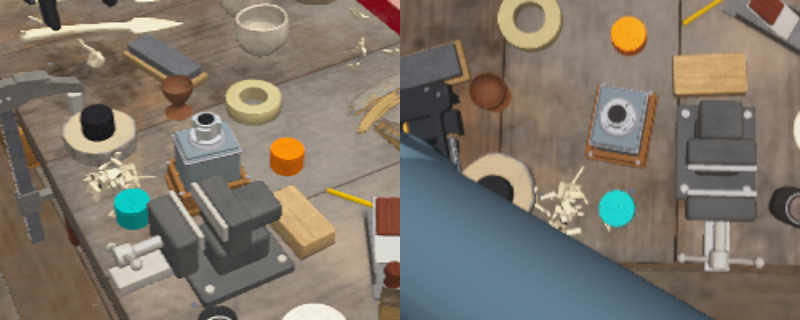

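The scene half shows the cap upright and centred on the slice at (98,122), with the neck bare and the other things where they were. I'm handing in.

```bash
python3 -c "
from bench import ctrl
print(ctrl.finish_job())"
```

```text
the job is handed in; nothing more can be done
None
```

The cap is off the can and standing upright, open side down, on the birch slice. I handed the job in at about 18 s of robot time; no verdict is reported.

- **Pressing:** I gripped the cap and pressed it down until it met the hard stop, about 10.7 mm down. I seated it at about 18 N; no wrist reading during the pressing or turning reached 20 N.
- **Turning and lifting:** I turned it 62° anticlockwise while it was kept down with 14–16 N. It came off freely, with force near zero.
- **Placing:** Contact came at the expected height. The released cap measured about (0.494–0.500, 0.453), roughly 4 mm from the slice's centre. The slice did not measurably move.
- **Check that fell short:** In the last top view the arm hid half of the slice. Its slice outline and mean cap position from that view are therefore unreliable. The scene camera and the unobstructed part of the top view agree on the placing.
- **Other things:** The bystanders looked unmoved by eye, but I did not measure them again. The tape measure and wood disc are only partly in the last picture.

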